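Lock the coin transit case with its T-key

TASK

Lock the lid of the coin transit case: take the T-key (the one with the flat bar grip) out of the rack, put its T-head lengthwise down through the slot in the lid until the collar rests on the lid, turn it a quarter turn (either way) so that the T-head lies crosswise under the lid, and let go. Leave the round-knobbed plug where it stands in the rack.

Things in the scene. Friction and masses are not known exactly. Their poses are not given: they have to be found in the camera images.
- t_key: Steel T-key, 74 tall, about 250 g, upright in a rack slot. Origin: centre of the T-head's underside, z up. Upward: T-head 48 (x) x 14 (y), z 0-10; round shank 14 across to z 26; round collar 56 across, z 26-32; flat bar grip 50 (x) x 16 (y), z 32-74 (mm). Bar and T-head are parallel. Pinch the bar across its 16 mm from above; it lifts straight out (30 mm frees it).
- lid_slot (a point): Centre of the only slot in the coin case's lid, at the lid's top face, 90 mm above the table. Slot 60 mm along its x, 28 mm along y. Lid aluminium, 230 (x) x 170 (y) x 8 thick, on a fixed dark steel box, hollow below. With the collar on the lid the key's origin is 26 mm below this point and the T-head's top 8 mm under the lid: it then turns freely, only friction resists and holds it.
- rack: Fixed plywood key rack, 110 (x) x 250 (y) x 70 mm high; origin at the centre of its underside. Two identical slots 60 (x) x 28 (y) mm in its top, at y = -60 and +60 mm. The T-key stands in either one, the plug in the other, each hanging by its collar on the top, origins 44 mm above the table, the T-head lengthwise in its slot.
- knob_plug: Plain steel plug without T-head in the rack's other slot, 120 mm from the T-key: the same 56 mm collar, but a round knob 36 mm across and 42 mm high above it (top 118 mm above the table). Origin: centre of the underside of its 20 mm round shank, z up. Stays where it is.

How it is judged:
On the way:
1. the T-head is down through the slot, lying lengthwise (collar less than 8 mm above the lid, key within 20 mm of the slot's centre, within 30 degrees of the slot) (z of t_key in the frame of lid_slot below -0.018 m and horizontal distance between t_key and lid_slot below 0.02 m and angle between the x axis of t_key and the x axis of lid_slot, either way round below 0.52 rad), for 0.05 s.
At the end, for the whole second after the job is handed in: The T-key is upright (8 degrees), collar on the lid (5 mm), within 20 mm of the slot's centre, T-head crosswise (at least 69 degrees from the slot's length, either way), at rest; the round-knobbed plug stands in the rack within 30 mm of its start (z of t_key in the frame of lid_slot between -0.031 and -0.021 m and horizontal distance between t_key and lid_slot below 0.02 m and angle between the x axis of t_key and the x axis of lid_slot, either way round above 1.2 rad and angle between t_key's own z axis and vertical below 0.15 rad and linear speed of t_key below 0.02 m/s and distance of knob_plug from where it was at the start of the episode below 0.03 m and angle between knob_plug's own z axis and vertical below 0.3 rad); the robot touches nothing.
It fails at once if the round-knobbed plug is pulled out or knocked over (moved more than 30 mm) (distance of knob_plug from where it was at the start of the episode above 0.03 m).
It also fails if it takes over 45 s, if anything falls off the work surface, if the arm or the gripper's body presses on something with over 40 N, if the wrist force passes 120 N, or if a joint passes its speed limit or range.

ROBOT

A 6-joint arm with a two-finger parallel gripper is mounted at the origin on the work surface. World frame = base frame: x ahead of the robot, y to its left, z up, the work surface at z = 0. Lengths are in m, angles in rad, forces in N, time in s.
With the tool pointing down it reaches from about 0.3 to 0.75 m from the base axis. Payload 8.5 kg.
Tool frame: the origin (TCP) lies on the centre line of the jaws, within the pads' length; the fingertips stand 25 mm ahead of it and the grasp point (between the pads) lies 6 mm ahead of it; z points along the fingers, y is the line along which they close (so a half turn about z gives the same grasp; the last joint's range is limited). The gripper opens to 85 mm and grips with 20 to 120 N. Pads are 22 mm wide; open, the fingers measure 114 mm over their backs; the gripper's body (76 mm by 85 mm) begins 54 mm behind the grasp point. The pads swing forward as they close: fully open they stand 13 mm farther back than shut.
Start: joints at [0.941, 0.381, 1.297, -0, 1.464, -0.215], TCP at [0.222, 0.503, 0.256] pointing down, gripper open.
Joint ranges: [-3.11, 3.11], [-0.89, 2.33], [0.22, 2.48], [-1.42, 4.56], [0.17, 2.85], [-2.88, 2.88]. Speed limits (rad/s): [2.39, 2.39, 3.14, 3.14, 3.14, 3.14].

INTERFACE

Orientations are given as a 3x3 rotation matrix whose columns are the frame's x, y, z axes.
In Python, from station import get_state, grab_frame, camera_params, finish_job gives the robot as it stands.
- The arm moves only by the tool arm_command, never from a script. Its argument "series" is a list of rows, each a list of 4 numbers: the shift along the tool's x, y, z in cm, then the turn about the tool's z in rad. A call has 1 to 12 rows; each row is the pose to reach, as a shift and turn from the pose commanded when the call began, along the tool's axes at that moment; what a row does not reach only later rows make up. A row lasts 1/12 s, in which the tool goes at most 41.7 mm and 7.16 degrees, less where a joint would pass 70% of its speed; a pose out of reach is approached as far as the arm can. A call with a gripper value outside its range is refused whole. "claw" is the finger opening in cm, from 0 to 8.54, set as the call begins (left out, the last holds). The fingers move at their own pace and stop on an object; "newtons" is the grip in N (left out, the last holds). Time passes only in rows, so rows that repeat a pose let the fingers close. It gives the time, the measured TCP pose, the force, the opening and the grip force at its end, in the units of the state.
- get_state(): the state, without advancing time (a new reading comes with each control period).
- grab_frame(name): name is "side" or "top" or "wrist"; returns the picture (400x640x3 uint8, blue, green, red); there is no depth.
- camera_params(name): a dict with "intrinsics" (3x3 intrinsics, pixels), "R" (3x3) and "t" (3): a world point X has camera coordinates R X + t; the wrist camera has in their place "hand_eye" (4x4, takes a point from camera to tool coordinates, whose origin is the TCP and whose axes are the flange's). Camera axes: x right, y down, z forward; pixel columns grow to the right and rows downward; lengths in m; the calibration is good to about 2 mm. A picture is of the moment at which its call begins: read the wrist's pose just before it. camera_params takes no time and is no camera call.
- finish_job(): hands the job in; it is judged then, once.
The state is a dict: "time": time; "joints": joint angles; "joint_vel": joint speeds; "joint_efforts": joint torques, N m; "tool_pos": TCP position; "tcp_rot": TCP orientation; "contact_force": force on the tool from outside, world axes, zero at the start; "moment": the same for the moment, N m; "width": finger opening in m; "finger_force": force on a finger pad.
Only numpy, scipy, OpenCV 4.12 (cv2) and the standard library are available. Lean on these libraries where they do the work, as an engineer would, in place of code of your own. Each camera call takes 0.05 s, during which the arm holds its last target. There are 200 camera calls.

## Working session

There is one attempt and no reset: what is moved stays moved. The work goes in short steps, Python scripts to look and compute and a tool call to move; the robot and the scene stay as the last step left them, time stands still between calls to the robot, and variables do not carry over. Pictures are saved under pics/ and viewed, at most 10 in all, crops included, and the job is handed in when it is done.

Besides the shell and the picture viewer there is one more tool, called after "Call:" by a JSON object that holds its "method" and its "body", one argument or row to a line. arm_command: Moves the arm, as the interface text tells. Its arguments: {"type":"object","properties":{"series":{"type":"array"},"claw":{"type":"number"},"newtons":{"type":"number"}},"required":["series"]}

```bash
mkdir -p pics; cat > h.py <<'E'
import numpy as np,cv2
from station import *
def snap(name,f):
    s=get_state(); im=grab_frame(name); cv2.imwrite('pics/'+f,im); return s,im
def ray(name,uv,s=None):
    c=camera_params(name); K=np.array(c['intrinsics'])
    d=np.linalg.inv(K)@[uv[0],uv[1],1]
    if name=='wrist':
        H=np.array(c['hand_eye']);R=np.array(s['tcp_rot']);p=np.array(s['tool_pos'])
        return R@H[:3,3]+p, R@H[:3,:3]@d
    R=np.array(c['R']);t=np.array(c['t']); return -R.T@t, R.T@d
def onz(name,uv,z,s=None):
    o,d=ray(name,uv,s); return o+d*(z-o[2])/d[2]
E
python3 - <<'E'
from h import *
s,a=snap('top','top0.png'); b=snap('side','side0.png')[1]
np.set_printoptions(precision=4,suppress=True)
print(s['tool_pos'],np.array(s['tcp_rot']),s['time'],s['width'])
for n in('top','side'):
    print(n,ray(n,(320,200)))
E
```

```text
[0.2215 0.5031 0.2557] [[-0.9152  0.403  -0.0009]
 [ 0.403   0.9152 -0.0013]
 [ 0.0004 -0.0015 -1.    ]] 0.0 0.08542286810935233
top (array([0.4735, 0.0004, 1.0102]), array([ 0.0711,  0.0017, -0.9975]))
side (array([0.4434, 0.5649, 0.7362]), array([ 0.0803, -0.6243, -0.7771]))
```

View pics/top0.png

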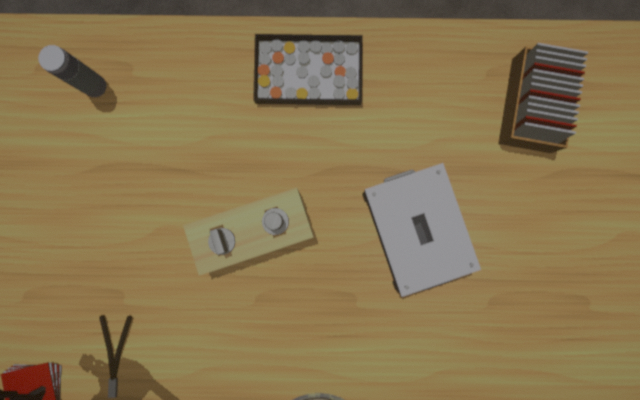

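The top view shows the rack at about (250,232), with the bar-grip T-key at (222,241) and the round plug at (275,221). The lid slot is at (423,229). I'll enlarge it.

```bash
python3 - <<'E'
from h import *
a=cv2.imread('pics/top0.png')
c1=cv2.resize(a[185:285,180:320],None,fx=4,fy=4,interpolation=cv2.INTER_CUBIC)
c2=cv2.resize(a[160:300,360:485],None,fx=4,fy=4,interpolation=cv2.INTER_CUBIC)[:560]
o=np.zeros((560,c1.shape[1]//1,3),np.uint8); 
cv2.imwrite('pics/c1.png',cv2.convertScaleAbs(c1,alpha=1.5)); cv2.imwrite('pics/c2.png',cv2.convertScaleAbs(c2,alpha=1.3))
E
```

```text
(no output)
```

View pics/c1.png

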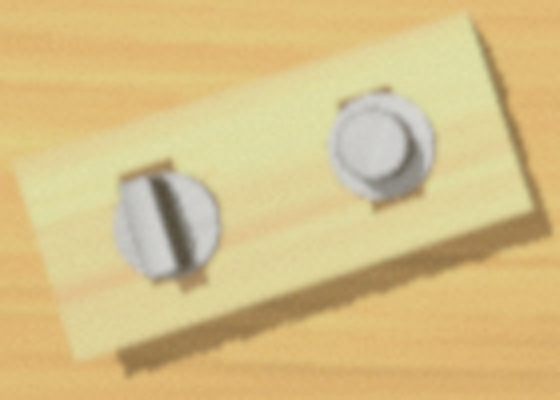

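View pics/c2.png

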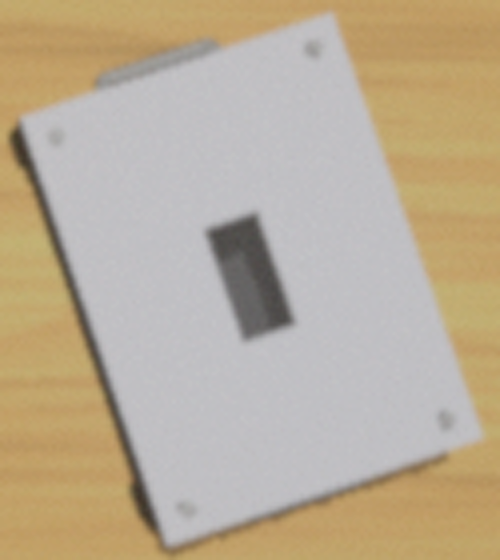

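The rack crop shows the T-key collar centred at (168,224) and the plug at (383,147). The rack top corners are (15,160), (470,12), (535,210) and (78,360). In the lid crop the slot corners are (207,230), (257,213), (294,323) and (244,340), and the lid corners are (22,118), (333,12), (482,438) and (167,548).

```bash
python3 - <<'E'
from h import *
np.set_printoptions(precision=4,suppress=True)
def P(pts,off,z): return np.array([onz('top',((x+.5)/4-.5+off[0],(y+.5)/4-.5+off[1]),z) for x,y in pts])
def rep(n,c):
    L=[np.linalg.norm(c[i]-c[(i+1)%4]) for i in range(4)]
    A=[np.degrees(np.arctan2(*(c[(i+1)%4]-c[i])[[1,0]])) for i in range(4)]
    print(n,c.mean(0),np.array(L),np.array(A))
rep('rack',P([(15,160),(470,12),(535,210),(78,360)],(180,185),.07))
rep('lid',P([(22,118),(333,12),(482,438),(167,548)],(360,160),.09))
rep('slot',P([(207,230),(257,213),(294,323),(244,340)],(360,160),.09))
k=P([(168,224),(383,147)],(180,185),.075);print(k,np.linalg.norm(k[0]-k[1]),np.degrees(np.arctan2(*(k[0]-k[1])[[1,0]])))
print(camera_params('wrist'))
E
```

```text
rack [0.4742 0.1505 0.07  ] [0.2493 0.1089 0.2489 0.1091] [ -71.1788 -161.014   108.8607   19.172 ]
lid [ 0.4825 -0.2071  0.09  ] [0.1692 0.229  0.1694 0.2295] [ -70.4254 -160.98    109.7425   18.9773]
slot [ 0.483 -0.207  0.09 ] [0.0271 0.0588 0.027  0.0588] [ -70.5618 -161.4191  109.3733   18.6779]
[[0.4533 0.2045 0.075 ]
 [0.4945 0.0941 0.075 ]] 0.1179170429927253 110.45741203801933
{'intrinsics': array([[337.1825,   0.    , 316.1654],
       [  0.    , 337.1825, 200.741 ],
       [  0.    ,   0.    ,   1.    ]]), 'hand_eye': array([[ 0.0005, -0.9592, -0.2826,  0.0725],
       [ 1.    ,  0.0007, -0.0003,  0.0004],
       [ 0.0005, -0.2826,  0.9592, -0.1179],
       [ 0.    ,  0.    ,  0.    ,  1.    ]])}
```

The sizes come out right: rack 249x109, lid 229x169, slot 59x27. The key is near (0.454,0.206) with its bar at about 19°. I'll go above it and check with the wrist camera.

Call:
{"method": "arm_command", "body": {
  "series": [
    [-33.3,-17.8,1.6,-0.747],
    [-33.3,-17.8,1.6,-0.747],
    [-33.3,-17.8,1.6,-0.747],
    [-33.3,-17.8,1.6,-0.747],
    [-33.3,-17.8,1.6,-0.747],
    [-33.3,-17.8,1.6,-0.747],
    [-33.3,-17.8,1.6,-0.747],
    [-33.3,-17.8,1.6,-0.747],
    [-33.3,-17.8,1.6,-0.747],
    [-33.3,-17.8,1.6,-0.747],
    [-33.3,-17.8,1.6,-0.747],
    [-33.3,-17.8,1.6,-0.747]
  ],
  "claw": 6
}}

```text
time: 1.1
tool_pos: [0.4553, 0.2051, 0.2398]
tcp_rot: [[-0.946, -0.323, -0.001], [-0.323, 0.946, -0.0], [0.001, 0.0, -1.0]]
contact_force: [-0.5, 0.4, -0.5]
width: 0.06
finger_force: 0.0
```

```bash
python3 - <<'E'
from h import *
np.set_printoptions(precision=4,suppress=True)
s,w=snap('wrist','w1.png'); print(s['tool_pos'],s['tcp_rot'],s['joints'],s['width'])
import pickle;pickle.dump(s,open('s1.pkl','wb'))
E
```

```text
[0.4553 0.2051 0.2398] [[-0.9463 -0.3232 -0.0012]
 [-0.3232  0.9463 -0.0001]
 [ 0.0011  0.0003 -1.    ]] [ 0.1856  0.3061  1.4625  0.0001  1.3742 -1.7144] 0.06004860706254719
```

View pics/w1.png

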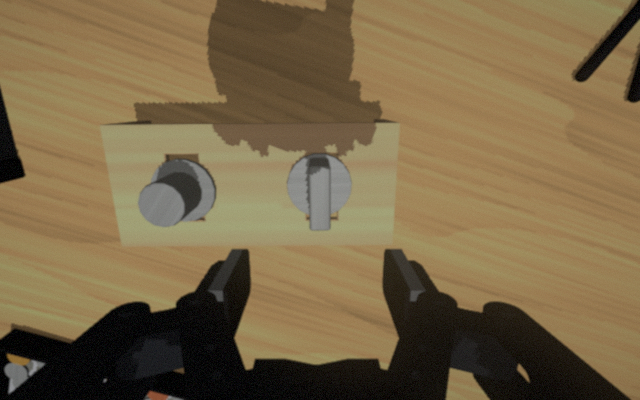

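The wrist view shows the key bar nearly vertical at columns 309–330, its top face ending near (319,230), and the collar centred near (319,185). The plug is to the left at (178,190). I'll enlarge the key.

```bash
python3 - <<'E'
from h import *
a=cv2.imread('pics/w1.png')
c=cv2.resize(a[140:240,270:370],None,fx=6,fy=6,interpolation=cv2.INTER_CUBIC)
cv2.imwrite('pics/c3.png',cv2.convertScaleAbs(c,alpha=1.3))
E
```

```text
(no output)
```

View pics/c3.png

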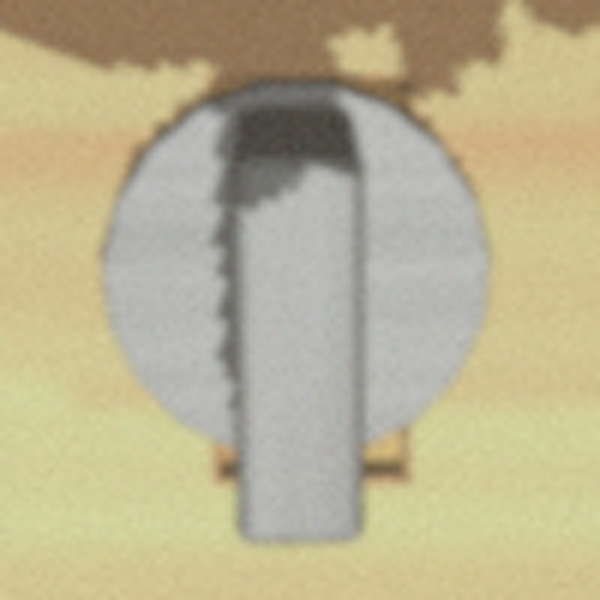

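In the crop the bar's top face has corners (237,160), (359,162), (361,541) and (242,541). The collar runs from x=103 to 490 and its centre is about (296,266).

```bash
python3 - <<'E'
from h import *
import pickle;s=pickle.load(open('s1.pkl','rb'))
np.set_printoptions(precision=4,suppress=True)
f=lambda x,y,z:onz('wrist',((x+.5)/6-.5+270,(y+.5)/6-.5+140),z,s)
c=np.array([f(x,y,.118) for x,y in[(237,160),(359,162),(361,541),(242,541)]])
R=np.array(s['tcp_rot']);p=np.array(s['tool_pos'])
print(c.mean(0),(c-p)@R)
print([np.linalg.norm(c[i]-c[(i+1)%4]) for i in range(4)])
print('collar',f(296,266,.076),'tool',(f(296,266,.076)-p)@R, np.linalg.norm(f(103,266,.076)-f(490,266,.076)))
m=(c.mean(0)-p)@R; print('bar centre in tool',m)
e=c[3]+c[2]-c[0]-c[1];print(np.degrees(np.arctan2(e[1],e[0])))
E
```

```text
[0.4513 0.2071 0.118 ] [[ 0.0274 -0.0044  0.1218]
 [ 0.0272  0.0102  0.1218]
 [-0.0214  0.011   0.1218]
 [-0.0214 -0.004   0.1218]]
[np.float64(0.014632940608796977), np.float64(0.04859621039637056), np.float64(0.015075880990545614), np.float64(0.04883455796064627)]
collar [0.45   0.2065 0.076 ] tool [0.0043 0.003  0.1638] 0.05535569242265967
bar centre in tool [0.003  0.0032 0.1218]
19.557052330904163
```

Call:
{"method": "arm_command", "body": {
  "series": [
    [0.3,0.3,3,0],
    [0.3,0.3,7,0],
    [0.3,0.3,10,0],
    [0.3,0.3,12,0],
    [0.3,0.3,13.2,0],
    [0.3,0.3,13.2,0],
    [0.3,0.3,13.2,0]
  ]
}}

```text
time: 1.73
tool_pos: [0.4502, 0.2091, 0.1085]
tcp_rot: [[-0.945, -0.328, -0.001], [-0.328, 0.945, -0.0], [0.001, 0.0, -1.0]]
contact_force: [-0.1, 0.0, 1.1]
width: 0.0603
finger_force: 0.0
```

Call:
{"method": "arm_command", "body": {
  "series": [
    [0,0,0,0],
    [0,0,0,0],
    [0,0,0,0],
    [0,0,0,0],
    [0,0,0,0],
    [0,0,0,0],
    [0,0,0,0],
    [0,0,0,0],
    [0,0,0,0],
    [0,0,0,0]
  ],
  "claw": 0,
  "newtons": 60
}}

```text
time: 2.57
tool_pos: [0.4512, 0.2081, 0.1093]
tcp_rot: [[-0.945, -0.326, 0.002], [-0.326, 0.945, 0.0], [-0.002, -0.0, -1.0]]
contact_force: [-1.4, -0.8, 6.5]
width: 0.0153
finger_force: 59.3
```

Call:
{"method": "arm_command", "body": {
  "series": [
    [0,0,-1.5,0],
    [0,0,-3.5,0],
    [0,0,-6,0],
    [0,0,-9,0],
    [0,0,-11,0],
    [0,0,-11,0],
    [0,0,-11,0]
  ]
}}

```text
time: 3.15
tool_pos: [0.4507, 0.2081, 0.2184]
tcp_rot: [[-0.945, -0.326, 0.001], [-0.326, 0.945, 0.0], [-0.001, -0.0, -1.0]]
contact_force: [0.5, 0.3, -3.8]
width: 0.0153
finger_force: 59.0
```

```bash
python3 - <<'E'
from h import *
np.set_printoptions(precision=4,suppress=True)
s=get_state();R=np.array(s['tcp_rot']);p=np.array(s['tool_pos'])
print(p,R,s['contact_force'],s['width'],s['joints'])
print((np.array([.483,-.207,.225])-p)@R)
E
```

```text
[0.4507 0.2081 0.2184] [[-0.9454 -0.3261  0.001 ]
 [-0.3261  0.9454  0.0003]
 [-0.001  -0.0001 -1.    ]] [ 0.4892  0.2837 -3.7586] 0.015295484231508843 [ 0.1935  0.3203  1.5081  0.0001  1.3122 -1.7094]
[ 0.1048 -0.4029 -0.0067]
```

Call:
{"method": "arm_command", "body": {
  "series": [
    [0.4,-1.5,-0.3,0],
    [1.2,-4.6,-0.6,0],
    [2.2,-8.5,-0.6,0],
    [3.2,-12.4,-0.6,0],
    [4.2,-16.3,-0.6,0],
    [5.2,-20.2,-0.6,0],
    [6.2,-24,-0.6,0],
    [7.2,-27.9,-0.6,0],
    [8.2,-31.7,-0.6,0],
    [9.2,-35.4,-0.6,0],
    [10.1,-38.7,-0.6,0],
    [10.5,-40.3,-0.6,0]
  ]
}}

```text
time: 4.15
tool_pos: [0.4824, -0.2106, 0.222]
tcp_rot: [[-0.946, -0.323, -0.003], [-0.323, 0.946, 0.001], [0.002, 0.002, -1.0]]
contact_force: [1.2, -0.2, -3.5]
width: 0.0151
finger_force: 59.2
```

Call:
{"method": "arm_command", "body": {
  "series": [
    [0,0,0,0],
    [0,0,0,0],
    [0,0,0,0]
  ]
}}

```text
time: 4.4
tool_pos: [0.4826, -0.206, 0.2232]
tcp_rot: [[-0.945, -0.327, -0.002], [-0.327, 0.945, 0.002], [0.001, 0.002, -1.0]]
contact_force: [-0.1, -0.6, -3.4]
width: 0.0154
finger_force: 59.2
```

```bash
python3 - <<'E'
from h import *
np.set_printoptions(precision=4,suppress=True)
s,w=snap('wrist','w2.png');R=np.array(s['tcp_rot']);p=np.array(s['tool_pos'])
import pickle;pickle.dump(s,open('s2.pkl','wb'))
print(p,R,s['joints'],s['width'])
print((np.array([.483,-.207,.225])-p)@R)
E
```

```text
[ 0.4826 -0.206   0.2232] [[-0.9452 -0.3266 -0.002 ]
 [-0.3266  0.9452  0.0018]
 [ 0.0013  0.0024 -1.    ]] [-0.6294  0.3649  1.423   0.0003  1.3564 -2.5329] 0.015355313476358844
[-0.     -0.0011 -0.0018]
```

View pics/w2.png

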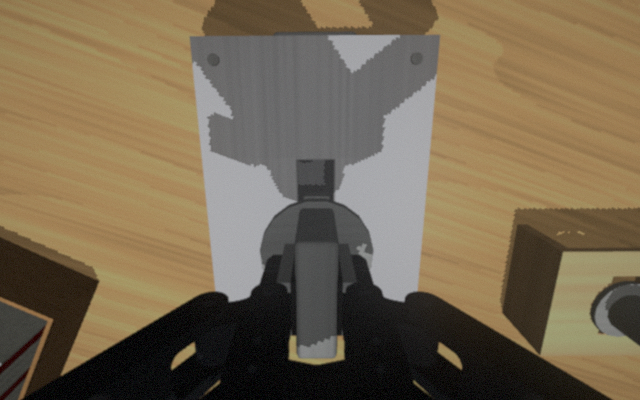

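The key hangs straight in the jaws. Its collar spans columns 260–373 and its front edge is at row 200. The slot's far end is at row 159, columns 297–334. The lid's far corners are (191,37) and (439,37).

```bash
python3 - <<'E'
from h import *
import pickle;s=pickle.load(open('s2.pkl','rb'))
np.set_printoptions(precision=4,suppress=True)
R=np.array(s['tcp_rot']);p=np.array(s['tool_pos'])
f=lambda uv,z:(onz('wrist',uv,z,s)-p)@R
print('slot far end',f((297,159),.09),f((334,159),.09))
print('lid far',f((191,37),.09),f((439,37),.09))
z=.158+.032
print('collar L,R,front',f((260,250),z),f((373,250),z),f((316,200),z))
print('bar top',f((294.5,242),z+.042),f((337.5,242),z+.042))
E
```

```text
slot far end [ 0.0308 -0.0137  0.1332] [0.0308 0.014  0.1333]
lid far [ 0.1141 -0.0844  0.1332] [0.1143 0.0842 0.1336]
collar L,R,front [ 0.0026 -0.0267  0.0332] [0.0026 0.0285 0.0333] [0.028  0.0007 0.0332]
bar top [ 0.0249 -0.0068 -0.0088] [ 0.0249  0.0082 -0.0087]
```

Everything lines up to within about 1 mm. I'll lower the key.

Call:
{"method": "arm_command", "body": {
  "series": [
    [0,0,1.5,0],
    [0,0,3,0],
    [0,0,4.5,0],
    [0,0,5.7,0],
    [0,0,6.7,0],
    [0,0,7.7,0],
    [0,0,8.5,0],
    [0,0,9,0],
    [0,0,9.2,0],
    [0,0,9.2,0],
    [0,0,9.2,0]
  ]
}}

```text
time: 5.37
tool_pos: [0.4832, -0.2071, 0.1327]
tcp_rot: [[-0.945, -0.326, 0.001], [-0.326, 0.945, -0.0], [-0.0, -0.001, -1.0]]
contact_force: [0.1, -0.5, -3.6]
width: 0.0151
finger_force: 59.4
```

Call:
{"method": "arm_command", "body": {
  "series": [
    [0,0,0,0.12],
    [0,0,0,0.24],
    [0,0,0,0.36],
    [0,0,0,0.48],
    [0,0,0,0.6],
    [0,0,0,0.72],
    [0,0,0,0.84],
    [0,0,0,0.96],
    [0,0,0,1.08],
    [0,0,0,1.2],
    [0,0,0,1.32],
    [0,0,0,1.44]
  ]
}}

```text
time: 6.37
tool_pos: [0.4832, -0.2072, 0.1329]
tcp_rot: [[-0.441, 0.897, 0.001], [0.897, 0.441, -0.001], [-0.001, 0.001, -1.0]]
contact_force: [-0.6, 0.3, -2.9]
width: 0.0151
finger_force: 59.2
```

Call:
{"method": "arm_command", "body": {
  "series": [
    [0,0,0,0.1],
    [0,0,0,0.13],
    [0,0,0.1,0.13],
    [0,0,0.2,0.13],
    [0,0,0.3,0.13],
    [0,0,0.35,0.13],
    [0,0,0.35,0.13],
    [0,0,0.35,0.13]
  ]
}}

```text
time: 7.03
tool_pos: [0.4831, -0.2071, 0.1293]
tcp_rot: [[-0.327, 0.945, 0.0], [0.945, 0.327, -0.0], [-0.001, 0.0, -1.0]]
contact_force: [-2.3, 2.2, 4.0]
width: 0.0153
finger_force: 60.2
```

The collar touches down at the predicted height and the head lies crosswise. I'll release and rise.

Call:
{"method": "arm_command", "body": {
  "series": [
    [0,0,0,0],
    [0,0,0,0],
    [0,0,0,0],
    [0,0,0,0],
    [0,0,0,0],
    [0,0,0,0]
  ],
  "claw": 5
}}

```text
time: 7.53
tool_pos: [0.483, -0.2071, 0.1288]
tcp_rot: [[-0.327, 0.945, -0.0], [0.945, 0.327, 0.0], [0.0, -0.0, -1.0]]
contact_force: [-0.4, -0.5, -0.0]
width: 0.0499
finger_force: 0.0
```

Call:
{"method": "arm_command", "body": {
  "series": [
    [0,0,-1,0],
    [0,0,-3,0],
    [0,0,-6,0],
    [0,0,-9,0],
    [0,0,-12,0],
    [0,0,-14,0],
    [0,0,-14,0],
    [0,0,-14,0],
    [0,0,-14,0],
    [0,0,-14,0]
  ]
}}

```text
time: 8.37
tool_pos: [0.4827, -0.2069, 0.2675]
tcp_rot: [[-0.327, 0.945, -0.002], [0.945, 0.327, 0.002], [0.002, -0.001, -1.0]]
contact_force: [0.8, 0.5, 0.1]
width: 0.0504
finger_force: 0.0
```

```bash
python3 - <<'E'
from h import *
s,w=snap('wrist','w3.png');print(s['tool_pos'],s['contact_force'],s['width'])
import pickle;pickle.dump(s,open('s3.pkl','wb'))
E
```

```text
[ 0.4826904  -0.20687288  0.26750041] [0.84523337 0.53556738 0.07415401] 0.05035620255810458
```

View pics/w3.png

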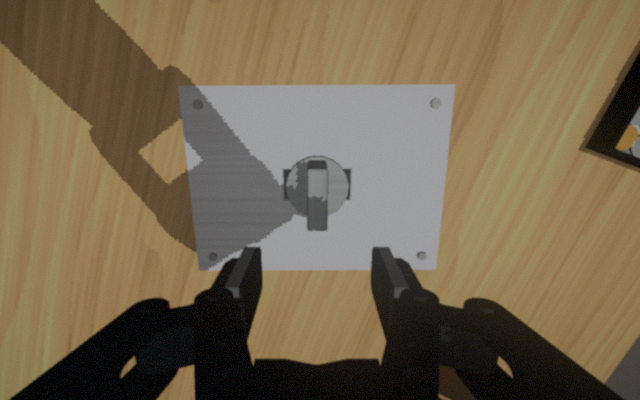

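The key is upright and centred at (317,187), with its collar flat on the lid. The bar is vertical in the image, crosswise to the slot, whose ends show at (287,184) and (348,184). The jaws are clear, so I'm handing in.

```bash
python3 -c "
from station import *
print(finish_job())"
```

```text
the job is handed in; nothing more can be done
None
```

The T-key is locked crosswise in the lid with its collar on the lid, the gripper is clear, the plug was left in the rack, and the job is handed in at about 8.5 s; no verdict was returned.

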